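Clamp the salt shaker for refilling

TASK

The top of the little glass salt shaker is stuck. Stand the shaker upright on the base of the worktop clamp, between its two jaws, then turn the clamp's crank clockwise (seen from above) until the jaw has pushed the shaker onto the sprung pad and holds it firmly, and let go.

Things in the scene. Friction and masses are not known exactly. Their poses are not given: they have to be found in the camera images.
- shaker_mid (a point): Small round glass salt shaker with a grey domed, pierced top, 44 mm in diameter at the foot, narrowing to about 34 mm at the top, 90 mm tall, 0.1 kg, loose, standing upright among two taller, 108 mm spice jars with flat coloured lids. The point is its centre, 45 mm above its underside; z is its own axis, up.
- clamp_pocket (a point): Aluminium worktop clamp, fixed, base plate 110 x 325 x 12 mm. The point is the middle of the pocket where the shaker is to stand, on the base plate's top face, 12 mm above the worktop. Axes: z up; y along the jaws' travel, from moving jaw to sprung pad; x across. Jaws are 84 mm wide, their tops 41 mm above this point. The pad's face is at y = +37 mm; it gives up to 8 mm, 2 N per mm.
- clamp_jaw (a joint): How far the moving jaw has slid towards the sprung pad, in m: 10 mm per rad of crank. At 0 its face is at y = -37 mm of clamp_pocket, 74 mm from the pad. Closing, it pushes the shaker along the base onto the pad, reached at about 0.030 (crank 3.0 rad); beyond that the pad is squeezed.
- crank_knob (a point): Upright round black knob at the end of the crank's arm, 20 mm in diameter, 40 mm tall, spinning freely on the arm. The point is at its mid height, 129 mm above the worktop, 55 mm from the crank's axis. The direction of its axes other than z has no meaning.
- crank (a joint): Turn of the crank in rad, growing clockwise from above, 0 (jaws open) to a stop at 3.8; stays where it is left. Turning takes about 4 N at the knob, 7 N at most. Its upright axis is at x = 0, y = -168 mm in clamp_pocket's frame, on a 60 x 60 mm housing. At 0 its arm points 0.5 rad anticlockwise of clamp_pocket's x axis; at q, 0.5 - q.

How it is judged:
By the outcome, as a careful person would: the job done as asked, in the order asked, and still so for the second after the job is handed in, with the robot touching nothing.
It also fails if it takes over 54 s, if anything falls off the work surface, if the arm or the gripper's body presses on something with over 40 N, if the wrist force passes 120 N, or if a joint passes its speed limit or range.

ROBOT

A 6-joint arm with a two-finger parallel gripper is mounted at the origin on a cart in front of the work surface, level with it; the furniture and walls round the work are solid. World frame = base frame: x ahead of the robot, y to its left, z up, the work surface at z = 0. Lengths are in m, angles in degrees, forces in N, time in s.
With the tool pointing down it reaches from about 0.3 to 0.95 m from the base axis. Payload 3.1 kg.
Tool frame: the origin (TCP) lies midway between the tips of the shut fingers; the grasp point (between the pads) lies 19 mm behind it; z points along the fingers, y is the line along which they close (so a half turn about z gives the same grasp; the last joint's range is limited). The gripper opens to 85 mm and grips with 20 to 120 N. Pads are 22 mm wide; open, the fingers measure 114 mm over their backs; the gripper's body (76 mm by 85 mm) begins 54 mm behind the grasp point. The pads swing forward as they close: fully open they stand 13 mm farther back than shut.
Start: joints at [-75.327, 17.653, 93.61, -0, 68.738, -3.994], TCP at [0.2, -0.592, 0.195] pointing down, gripper open.
Joint ranges: [-175.34, 175.34], [-45.06, 112.39], [2.9, 150.54], [-68.45, 248.45], [3.09, 151.38], [-168.51, 168.51]. Speed limits (degrees/s): [159.86, 159.86, 180, 180, 180, 180].

INTERFACE

Orientations are given as [roll, pitch, yaw] about the fixed x, y, z axes, in that order (R = Rz(yaw) Ry(pitch) Rx(roll)).
In Python, from station import ctrl gives the robot as it stands. Calls block until the motion is done:
- ctrl.move_to(position, orientation): joint-space move of the TCP to a pose.
- ctrl.line_to(position, attitude=None, speed=0.15): straight line of the TCP; attitude=None keeps the orientation; speed is the mean speed in m/s.
- ctrl.move_joints(angles): joint-space move.
- ctrl.let_go() and ctrl.close_gripper(newtons=None): open the fingers fully, or close them until they stop; newtons is the grip in N (None keeps the last).
- ctrl.hold(seconds).
- ctrl.solve_ik(position, orientation): joint angles nearest the present ones, or None.
- ctrl.get_state(): the state.
- ctrl.grab_frame(name): name is "side" or "top"; returns a dict with "frame" (384x512x3 uint8, red, green, blue), "range_z" (384x512 float32, m along the optical axis (not along the pixel's ray), 0 where there is no reading), "mtx" (3x3 intrinsics, pixels), "world_from_camera" (4x4, takes a point from camera to world coordinates). Camera axes: x right, y down, z forward; pixel columns grow to the right and rows downward; lengths in m; the calibration is good to about 2 mm. A picture is of the moment at which its call begins.
A pose or a line that the arm cannot do raises ctrl.PlanningError and nothing moves.
- ctrl.finish_job(): hands the job in; it is judged then, once.
Trained networks look in a picture, given as the dict that the camera call returned (one of the last four; its "shot" number tells which), for a name from the list of things; names that differ only in an ending like _2 or _b are one class to them, and where a whole thing is asked for, a point or a joint stands for the part that bears it (a point fixed in the world has none). Each returns a list of dicts, best first, with "score" (0 to 1); they miss things now and then, are a little off and sometimes report something else, mostly with a low value. They report only what shows in the picture. A call takes as long as a camera call.
- ctrl.trace(thing, picture): "mask" (384x512 bool, what is visible of it) and "extent" ([left, top, right, bottom] in pixels, round what is visible of it).
- ctrl.pinpoint(thing, picture): "uv" ([column, row] in pixels: a listed point, or the origin of a listed thing).
The state is a dict: "t": time; "joint_positions": joint angles; "qd": joint speeds; "joint_torque": joint torques, N m; "tcp_pos": TCP position; "tool_rot": TCP orientation; "wrist_force": force on the tool from outside, world axes, zero at the start; "wrist_torque": the same for the moment, N m; "gripper_width": finger opening in m; "grasp_force": force on a finger pad.
Only numpy, scipy, OpenCV 4.12 (cv2) and the standard library are available. Lean on these libraries where they do the work, as an engineer would, in place of code of your own. Each camera call takes 0.05 s, during which the arm holds its last target. There are 200 camera calls.

## Working session

There is one attempt and no reset: what is moved stays moved. The work goes in short steps, each a Python script; the robot and the scene stay as the last script left them, time stands still between calls to the robot, and variables do not carry over. Pictures are saved under pics/ and viewed, at most 10 in all, crops included, and the job is handed in when it is done.

```bash
mkdir -p pics; ls
cat > h.py <<'E'
import numpy as np, cv2
from station import ctrl
def p3(f,uv,z=None):
    u,v=uv; K=f["mtx"]; T=f["world_from_camera"]
    r=T[:3,:3]@np.array([(u-K[0,2])/K[0,0],(v-K[1,2])/K[1,1],1.]); o=T[:3,3]
    d=f["range_z"][int(round(v)),int(round(u))] if z is None else (z-o[2])/r[2]
    return o+r*d
def save(f,n): cv2.imwrite(f"pics/{n}.png",cv2.cvtColor(f["frame"],cv2.COLOR_RGB2BGR))
def cloud(f):
    K=f["mtx"];T=f["world_from_camera"];v,u=np.mgrid[:384,:512];d=f["range_z"]
    P=np.stack([(u-K[0,2])/K[0,0]*d,(v-K[1,2])/K[1,1]*d,d],-1)
    W=P@T[:3,:3].T+T[:3,3]; W[d==0]=np.nan; return W
E
python3 - <<'E'
from h import *
np.set_printoptions(precision=4,suppress=True)
hs={'shaker_mid':.045,'clamp_pocket':.012,'crank_knob':.129}
ims=[]
for c in("side","top"):
    f=ctrl.grab_frame(c); save(f,c+"0"); ims.append(f["frame"]); print(c,f["world_from_camera"][:3,3])
    for n,z in hs.items():
        for d in ctrl.pinpoint(n,f)[:3]: print(n,d["score"],np.array(d["uv"]),p3(f,d["uv"],z),p3(f,d["uv"]))
    for n in('shaker_mid','crank_knob','clamp_jaw'):
        for d in ctrl.trace(n,f)[:2]:
            W=cloud(f)[d["mask"]]; print("trace",n,d["score"],d["extent"],np.nanmedian(W,0),np.nanpercentile(W,[2,98],axis=0).ravel())
print(ctrl.get_state())
E
```

```text
pics
side [ 0.2386 -0.5197  0.6478]
shaker_mid 0.68 [194.  180.4] [0.4639 0.2425 0.045 ] [0.4601 0.2298 0.0551]
clamp_pocket 0.81 [245.5 250. ] [0.4855 0.0021 0.012 ] [0.4862 0.0036 0.0101]
crank_knob 0.6 [320.7 244.4] [ 0.5637 -0.1455  0.129 ] [ 0.5551 -0.1554  0.1427]
trace shaker_mid 0.83 [183.3, 164.3, 198.8, 200.2] [0.4575 0.2323 0.0496] [0.4418 0.2254 0.0059 0.4756 0.2496 0.0884]
trace crank_knob 0.6 [314.6, 236.6, 324.5, 259.3] [ 0.5528 -0.1542  0.1346] [ 0.5475 -0.1588  0.1125  0.5627 -0.1448  0.1479]
trace crank_knob 0.33 [187.0, 165.6, 199.4, 199.7] [0.4587 0.2323 0.0504] [0.4427 0.2254 0.0052 0.4779 0.2482 0.0889]
trace clamp_jaw 0.85 [236.0, 241.0, 326.6, 332.3] [ 0.4994 -0.0691  0.0402] [ 0.4494 -0.2357  0.0211  0.5322 -0.0437  0.0538]
top [0.4438 0.0612 1.3028]
shaker_mid 0.61 [183.5 235.4] [0.4592 0.2505 0.045 ] [0.4587 0.2441 0.0877]
clamp_pocket 0.66 [281.3 225.6] [ 0.4823 -0.0104  0.012 ] [ 0.4823 -0.0104  0.0125]
crank_knob 0.57 [337.8 191.9] [ 0.5605 -0.1461  0.129 ] [ 0.5591 -0.1435  0.1435]
trace shaker_mid 0.81 [176.0, 229.2, 192.4, 243.4] [0.4597 0.2403 0.0814] [0.4402 0.2262 0.0253 0.4778 0.259  0.0913]
trace crank_knob 0.62 [332.6, 189.5, 343.9, 199.6] [ 0.5533 -0.1453  0.1441] [ 0.5462 -0.1533  0.1237  0.5611 -0.139   0.1505]
trace clamp_jaw 0.75 [291.3, 204.8, 366.5, 240.7] [ 0.4975 -0.0623  0.0484] [ 0.4506 -0.231   0.034   0.5279 -0.0397  0.0563]
{'t': 0.7, 'joint_positions': array([-75.3258,  17.6474,  93.611 ,  -0.0015,  68.737 ,  -3.9925]), 'qd': array([-0.0202, -0.0158, -0.0581,  0.0449, -0.0271, -0.0169]), 'joint_torque': array([ -0.0002, -41.5125, -27.7007,  -0.0001,   0.0007,   0.    ]), 'tcp_pos': array([ 0.2   , -0.5921,  0.1947]), 'tool_rot': array([179.9955,   0.0017,  18.6672]), 'wrist_force': array([ 0.9717, -0.1566, -0.2814]), 'wrist_torque': array([ 0.0275, -0.0509, -0.013 ]), 'grasp_force': 0.0, 'gripper_width': 0.08545617040298156}
```

```bash
python3 - <<'E'
import cv2,numpy as np
a=cv2.imread("pics/side0.png")[130:350,130:400];b=cv2.imread("pics/top0.png")[130:300,130:400]
a=cv2.resize(a,None,fx=1.45,fy=1.45*1.0);b=cv2.resize(b,None,fx=1.45,fy=1.45)
b=cv2.copyMakeBorder(b,0,a.shape[0]-b.shape[0],0,0,0)
cv2.imwrite("pics/ab.png",np.hstack([a,b]))
E
python3 - <<'E'
from h import *
np.set_printoptions(precision=4,suppress=True)
f=ctrl.grab_frame("top");W=cloud(f).reshape(-1,3)
f2=ctrl.grab_frame("side");W2=cloud(f2).reshape(-1,3)
for W in(W,W2):
    m=(abs(W[:,2]-.053)<.006)&(abs(W[:,0]-.5)<.12)&(W[:,1]>-.3)&(W[:,1]<.12)
    q=W[m]
    for s in (q[q[:,1]<-.0],q[q[:,1]>0]):
        if len(s)>5: print("jawtop",len(s),cv2.minAreaRect((s[:,:2]*1000).astype(np.float32)),np.median(s,0))
    m=(abs(W[:,2]-.012)<.004)&(abs(W[:,0]-.5)<.12)&(W[:,1]>-.35)&(W[:,1]<.15)
    print("base",cv2.minAreaRect((W[m][:,:2]*1000).astype(np.float32)))
    m=(W[:,2]>.03)&(W[:,2]<.3)&(W[:,0]>.35)&(W[:,0]<.6)&(W[:,1]>.12)&(W[:,1]<.4)
    q=W[m];q=q[q[:,2]>.07]; lab=cv2.connectedComponents(np.uint8(0*np.eye(2)))
    import scipy.cluster.hierarchy as h
    if len(q):
        c=h.fcluster(h.linkage(q[:,:2]),.012,'distance')
        for k in set(c): 
            s=q[c==k]
            if len(s)>8: print("obj",len(s),s.min(0),s.max(0),s.mean(0))
E
```

```text
jawtop 383 ((500.4926452636719, -121.52794647216797), (88.9645767211914, 162.8327178955078), 8.234399795532227) [ 0.4912 -0.0567  0.0528]
jawtop 357 ((477.1562805175781, 49.656227111816406), (89.41435241699219, 38.84101867675781), 7.345895767211914) [0.4759 0.0554 0.0519]
base ((516.3416137695312, -114.02969360351562), (184.71621704101562, 473.23577880859375), 1.2665915489196777)
obj 207 [0.5679 0.2054 0.0701] [0.599  0.2473 0.1139] [0.5843 0.2261 0.1024]
obj 141 [0.4469 0.231  0.0707] [0.4779 0.2629 0.0923] [0.462  0.2456 0.0845]
obj 293 [0.5142 0.3153 0.0704] [0.5587 0.3591 0.1141] [0.535  0.3349 0.1039]
jawtop 688 ((501.81024169921875, -122.00812530517578), (89.38126373291016, 164.4521026611328), 7.99271821975708) [ 0.4882 -0.0624  0.0522]
jawtop 451 ((479.1368103027344, 48.900291442871094), (89.50283813476562, 39.39746856689453), 6.9742045402526855) [0.4775 0.0509 0.0519]
base ((502.67083740234375, -139.6943359375), (111.12019348144531, 430.9529724121094), 6.959549903869629)
obj 139 [0.4478 0.2294 0.0701] [0.4797 0.2581 0.0899] [0.4625 0.2394 0.0819]
obj 262 [0.5693 0.2049 0.07  ] [0.5998 0.2492 0.1112] [0.5842 0.2188 0.0939]
obj 311 [0.5159 0.3124 0.0702] [0.5607 0.3606 0.11  ] [0.5358 0.3278 0.0954]
```

View pics/ab.png

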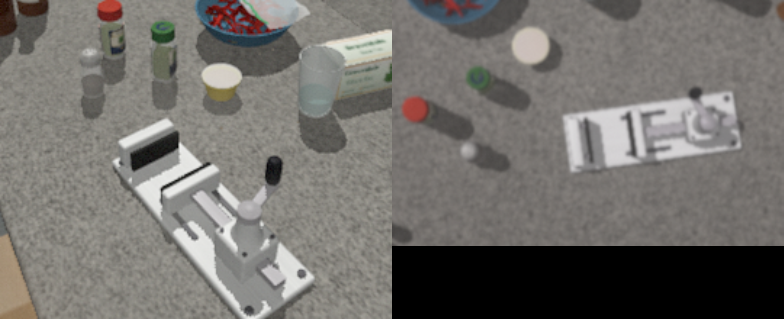

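The view shows the shaker standing alone at crop left (about (90,72) in the side view, (468,150) in the top view). The jars are over 110 mm away. The clamp's pad is on the +y side and the crank is at the −y end, so clamp yaw is about 7.5°. I'll pick the shaker now and refine the clamp profile in the same run.

Run:
```python
from h import *
np.set_printoptions(precision=1,suppress=True,linewidth=150)
y=np.radians(7.5);ex=np.array([np.cos(y),np.sin(y)]);ey=np.array([-ex[1],ex[0]]);o=np.array([.483,-.006])
for c in("top","side"):
    W=cloud(ctrl.grab_frame(c)).reshape(-1,3);W=W[~np.isnan(W[:,0])]
    L=np.c_[(W[:,:2]-o)@ex,(W[:,:2]-o)@ey,W[:,2]]*1000
    m=(abs(L[:,0])<35)&(abs(L[:,1])<100)
    print(c,[(b,round(float(np.max(L[m&(abs(L[:,1]-b)<1.5),2],initial=0)),0)) for b in range(-90,84,3)])
    m=(abs(L[:,2]-53)<3)&(L[:,1]>-60)&(L[:,1]<70)
    for q in(L[m&(L[:,1]<0)],L[m&(L[:,1]>0)]): print("jaw",q.min(0),q.max(0),len(q))
    for a,b in((60,75),(75,90),(90,105),(105,112),(112,124),(124,135),(140,160)):
        q=L[(L[:,2]>a)&(L[:,2]<b)&(abs(L[:,0])<90)&(L[:,1]<-90)&(L[:,1]>-250)]
        if len(q): print(a,b,len(q),q.min(0),q.max(0),q.mean(0))
R=[180,0,-82.5]; s=np.array([.4625,.2445])
print(ctrl.solve_ik([*s,.14],R))
ctrl.move_to([*s,.20],R); ctrl.line_to([*s,.036],speed=.12)
ctrl.close_gripper(25); st=ctrl.get_state(); print(st["t"],st["gripper_width"]*1000,st["grasp_force"],st["tcp_pos"]*1000,st["wrist_force"])
```

```text
top [(-90, 45.0), (-87, 42.0), (-84, 45.0), (-81, 45.0), (-78, 43.0), (-75, 44.0), (-72, 44.0), (-69, 45.0), (-66, 42.0), (-63, 43.0), (-60, 54.0), (-57, 56.0), (-54, 58.0), (-51, 58.0), (-48, 56.0), (-45, 57.0), (-42, 56.0), (-39, 58.0), (-36, 59.0), (-33, 21.0), (-30, 16.0), (-27, 16.0), (-24, 19.0), (-21, 15.0), (-18, 18.0), (-15, 16.0), (-12, 18.0), (-9, 17.0), (-6, 17.0), (-3, 15.0), (0, 17.0), (3, 17.0), (6, 17.0), (9, 16.0), (12, 16.0), (15, 17.0), (18, 16.0), (21, 19.0), (24, 16.0), (27, 17.0), (30, 17.0), (33, 17.0), (36, 54.0), (39, 57.0), (42, 58.0), (45, 48.0), (48, 42.0), (51, 40.0), (54, 58.0), (57, 58.0), (60, 61.0), (63, 58.0), (66, 60.0), (69, 60.0), (72, 57.0), (75, 55.0), (78, 15.0), (81, 14.0)]
jaw [-41.8 -59.7  50. ] [452.8  -0.6  56. ] 259
jaw [-42.1   1.   50. ] [356.6  69.9  56. ] 234
60 75 234 [ -28.7 -197.3   60.1] [  29.1 -138.4   74.7] [  -2.1 -164.1   63.8]
75 90 21 [ -15.2 -167.7   76. ] [  12.2 -152.4   89.9] [  -3.1 -157.1   82.2]
90 105 47 [ -13.  -166.2   91.2] [  46.2 -144.5  105. ] [  24.  -157.6  101.9]
105 112 129 [ -13.8 -182.   105. ] [  56.5 -
[... 1076 characters left out ...]
69.8  56. ] 343
60 75 520 [ -26.6 -197.8   60. ] [  30.1 -140.5   75. ] [  -4.5 -176.3   63.6]
75 90 111 [ -13.1 -184.    75. ] [  11.6 -157.7   89.9] [  -5.  -176.    82.2]
90 105 198 [ -12.  -184.4   90.1] [  61.8 -145.8  104.9] [  18.  -166.6  100.7]
105 112 210 [ -12.5 -183.3  105. ] [  59.8 -146.2  112. ] [   7.7 -168.3  108.8]
112 124 70 [  -4.2 -176.6  112. ] [  61.5 -144.7  123.7] [  35.5 -160.   116.5]
124 135 49 [  44.4 -161.1  124.3] [  60.3 -144.3  134.9] [  49.7 -156.1  129.4]
140 160 77 [  44.9 -160.6  140.3] [  64.4 -144.8  148.7] [  52.8 -153.2  144.9]
[  23.1   10.   110.     0.    60.  -164.4]
6.0417 31.507051440411104 24.709030240774155 [462.9 244.7  36.5] [-0.3  0.5  3. ]
```

The grip width is 31 mm, where I expected about 38 mm. I'll lift the shaker and look before carrying it.

Run:
```python
from h import *
ctrl.line_to([.4629,.2447,.13],speed=.15)
st=ctrl.get_state(); print(st["t"],st["gripper_width"]*1000,st["grasp_force"],st["wrist_force"])
f=ctrl.grab_frame("side"); save(f,"lift")
W=cloud(f)
for d in ctrl.trace("shaker_mid",f)[:2]: print(d["score"],d["extent"],np.nanpercentile(W[d["mask"]],[2,50,98],axis=0).round(4).tolist())
print([(d["score"],d["uv"],p3(f,d["uv"])) for d in ctrl.pinpoint("shaker_mid",f)[:2]])
im=cv2.imread("pics/lift.png")[100:220,130:290]; cv2.imwrite("pics/liftc.png",cv2.resize(im,None,fx=4,fy=4))
```

```text
6.8167 31.662360599670272 24.923035874962807 [ 0.6775777  -0.32896979 -1.12460086]
[(0.61, [188.9, 149.0], array([0.45851155, 0.23177546, 0.14597052]))]
```

View pics/liftc.png

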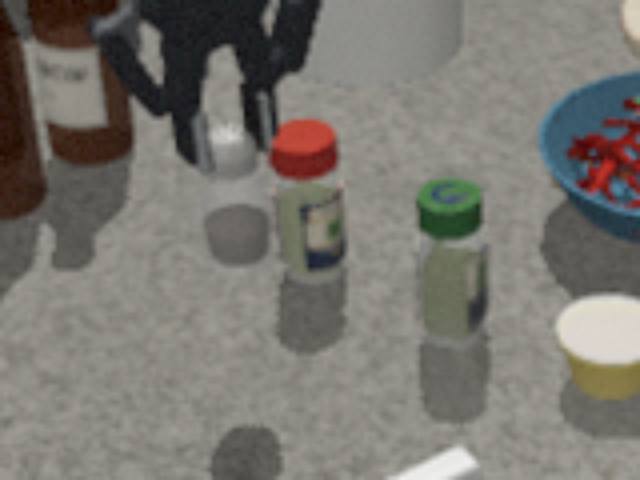

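Run:
```python
from h import *
f=ctrl.grab_frame("side"); T=f["world_from_camera"]
def proj(p):
    c=T[:3,:3].T@(np.array(p)-T[:3,3]);return (f["mtx"]@c/c[2])[:2].round(1)
def crop(p): return (proj(p)-[130,100])*4
for z in (.093,.12,.13,.149,.166,.183,.19): print(z,crop([.4629,.2447,z]))
```

```text
0.093 [244.8 257.2]
0.12 [240.  220.4]
0.13 [238. 206.]
0.149 [234.4 178.8]
0.166 [230.8 154. ]
0.183 [227.6 128.4]
0.19 [226.  117.6]
```

Run:
```python
from h import *
np.set_printoptions(precision=1,suppress=True,linewidth=150)
print(ctrl.get_state()["tcp_pos"]*1000)
for c in("side","top"):
    f=ctrl.grab_frame(c);W=cloud(f)*1000
    m=(abs(W[...,0]-463)<60)&(abs(W[...,1]-240)<45)&(W[...,2]>60)&(W[...,2]<215)
    q=W[m]
    for z in range(70,215,8):
        s=q[abs(q[:,2]-z)<4]
        if len(s): print(c,z,len(s),s[:,:2].min(0),s[:,:2].max(0), np.sort(s[:,0])[::max(1,len(s)//8)])
f=ctrl.grab_frame("side");save(f,"l2");im=cv2.imread("pics/l2.png")[100:180,150:220];cv2.imwrite("pics/l2c.png",cv2.resize(im,None,fx=8,fy=7,interpolation=cv2.INTER_NEAREST))
```

```text
[461.8 244.2 128.5]
side 94 18 [441.8 226.7] [472.9 242.8] [441.8 444.1 447.8 452.  456.  458.5 461.3 463.6 469.1]
side 102 40 [440.2 225.6] [474.  245.3] [440.2 443.1 446.1 449.9 453.5 461.4 466.8 470.5]
side 110 42 [439.7 223.8] [480.8 247.8] [439.7 442.9 446.5 450.6 454.7 459.7 462.1 468.2 474.8]
side 118 54 [438.7 222.3] [480. 250.] [438.7 440.7 444.1 447.8 451.6 457.1 462.7 466.2 472.5]
side 126 56 [438.9 224.5] [479.9 249.7] [438.9 442.3 446.8 450.6 456.  461.3 466.6 472.9]
side 134 60 [440.  222.9] [479.9 249.7] [440.  441.8 444.2 448.6 452.5 457.7 463.1 468.  475.3]
side 142 56 [442.5 225.5] [477.9 251.2] [442.5 443.9 446.9 451.3 456.  460.3 465.5 470.3]
side 150 52 [442.7 226.8] [476.8 251.5] [442.7 444.8 447.3 451.6 454.5 457.8 462.9 468.5 473.1]
side 158 41 [444.6 228.2] [475.6 245.2] [444.6 447.2 449.1 452.6 457.2 461.  465.1 470.5 475.6]
side 166 47 [439.  227.7] [489. 246.] [439.  449.7 452.1 456.1 459.4 462.8 466.9 470.6 478.1 484.5]
side 174 88 [432.9 228.6] [490.5 257.7] [432.9 440.8 450.7 456.8 462.8 469.1 474.6 478.4]
side 182 98 [431.5 227.4] [491.2 257.6] [431.5 437.4 444.9 455.1 459.3 465.2 476.3 479.2 490.8]
side 190 50 [431.6 227. ] [491.5 253.8] [431.6 434.  439.1 442.3 475.8 478.2 479.7 484.4 491.3]
side 198 56 [431.7 228.1] [489.9 256.2] [431.7 433.2 437.7 441.  475.7 477.  480.6 486.3]
side 206 50 [429.4 225.7] [499.1 258.1] [429.4 434.9 440.8 444.6 478.  479.1 480.4 484.3 496.3]
side 214 58 [416.6 224.7] [506.9 254.7] [416.6 430.3 436.2 444.9 479.8 481.5 487.  494.5 506.4]
top 102 1 [449.3 228.3] [449.3 228.3] [449.3]
top 118 2 [451.7 225.8] [454.2 225.9] [451.7 454.2]
top 126 5 [456.6 224.6] [464.  226.7] [456.6 459.1 461.5 464.  464. ]
```

View pics/l2c.png

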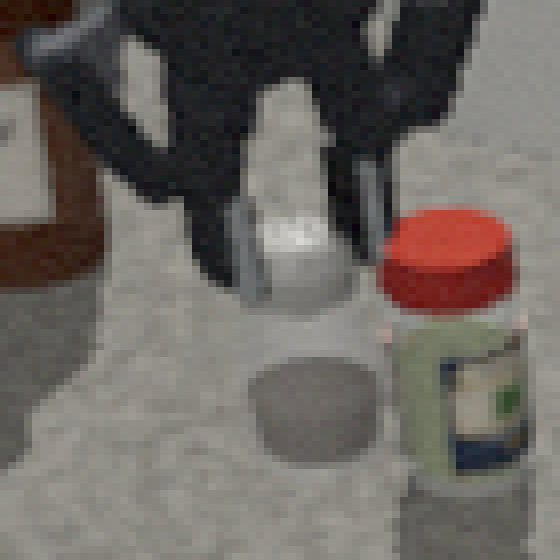

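The pictures show the shaker upright with its underside at about z = 0.092. The finger tips are at about z = 0.163, roughly 35 mm above the reported TCP, so the grip is on the cap. It's holding, so I'll place it now using the measured lift, and I'll allow for that offset at the knob.

Run:
```python
from h import *
np.set_printoptions(precision=1,suppress=True,linewidth=150)
def st(t):
    s=ctrl.get_state(); print(t,round(s["t"],2),s["tcp_pos"]*1000,s["tool_rot"],s["wrist_force"],round(s["gripper_width"]*1000,1))
    return s
s=st("a")
o=[.484,-.006]
ctrl.line_to([*o,.13],speed=.2); st("over")
ctrl.line_to([*o,.056],speed=.1); s0=st("low")
for z in np.arange(.053,.0425,-.0015):
    ctrl.line_to([*o,z],speed=.02); s=st("z")
    if s["wrist_force"][2]-s0["wrist_force"][2]>4: break
f=ctrl.grab_frame("side");save(f,"pl")
f2=ctrl.grab_frame("top")
cv2.imwrite("pics/plc.png",np.hstack([cv2.resize(cv2.cvtColor(g["frame"],cv2.COLOR_RGB2BGR)[a:a+100,b:b+100],(400,400)) for g,a,b in((f,180,190),(f2,170,240))]))
```

```text
a 7.17 [462.4 244.5 129.2] [179.9  -0.  -82.5] [-0.   0.5 -2.1] 31.9Traceback (most recent call last):
  File "<stdin>", line 8, in <module>
station.PlanningError: the arm cannot follow that straight line within its joint ranges
```

Run:
```python
from h import *
np.set_printoptions(precision=1,suppress=True,linewidth=150)
def st(t):
    s=ctrl.get_state(); print(t,round(s["t"],2),s["tcp_pos"]*1000,s["tool_rot"],s["wrist_force"],round(s["gripper_width"]*1000,1))
    return s
o=[.484,-.006]
ctrl.line_to([.4625,.2445,.17],speed=.2)
ctrl.move_to([*o,.17],[180,0,97.5]);st("over")
ctrl.line_to([*o,.058],speed=.12); s0=st("low")
for z in np.arange(.054,.0425,-.0015):
    ctrl.line_to([*o,z],speed=.02); s=st("z")
    if s["wrist_force"][2]-s0["wrist_force"][2]>4: break
f=ctrl.grab_frame("side");f2=ctrl.grab_frame("top")
cv2.imwrite("pics/plc.png",np.hstack([cv2.resize(cv2.cvtColor(g["frame"],cv2.COLOR_RGB2BGR)[a:a+100,b:b+100],(400,400)) for g,a,b in((f,180,190),(f2,170,240))]))
```

```text
over 9.77 [483.9  -5.8 169.7] [-180.    -0.    97.5] [-0.1  0.6 -1.3] 31.7
low 10.85 [484.9  -6.1  58.7] [179.9   0.   97.5] [ 0.6  0.  -0.7] 31.7
z 11.2 [484.   -6.   54.1] [180.    0.   97.5] [ 0.4  0.4 -1.4] 31.9
z 11.45 [483.9  -6.   52.4] [-180.    -0.    97.5] [-0.6 -0.3 -1.4] 31.7
z 11.7 [483.9  -6.   50.9] [-180.    -0.    97.5] [-0.3  0.4 -0.5] 31.7
z 11.95 [483.8  -6.   49.4] [-180.    -0.    97.5] [0.3 0.7 0.1] 32.1
z 12.2 [484.5  -6.1  48.5] [180.    0.   97.5] [-1.3 -0.6  1.7] 31.9
z 12.45 [485.2  -6.1  48.2] [179.9   0.   97.5] [-2.6  0.  11.4] 31.4
```

View pics/plc.png

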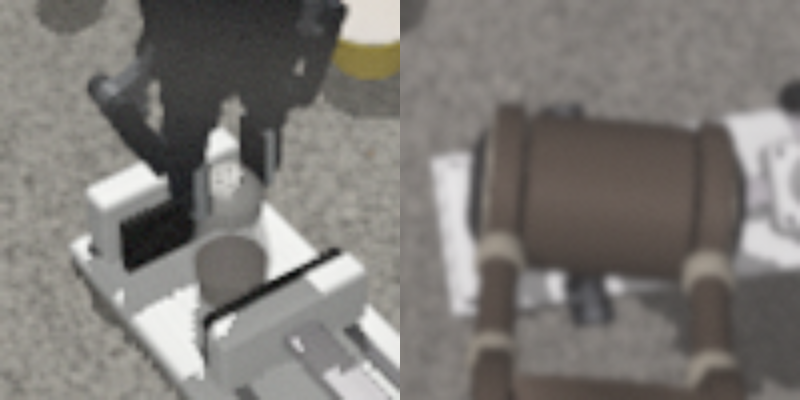

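The shaker is on the base between the jaws (base contact at TCP z = 0.048, in line with the pick). I'll release it, rise, go above the knob and measure the tips, the knob and the shaker.

Run:
```python
from h import *
np.set_printoptions(precision=1,suppress=True,linewidth=150)
ctrl.let_go()
ctrl.line_to([.484,-.006,.16],speed=.2)
y=np.radians(7.5);ex=np.array([np.cos(y),np.sin(y)]);ey=np.array([-ex[1],ex[0]]);o=np.array([.483,-.006])
k=o+.0525*ex-.1505*ey; print("knob",k)
ctrl.move_to([*k,.20],[180,0,23.5])
s=ctrl.get_state();print(s["t"],s["tcp_pos"]*1000,s["joint_positions"])
f=ctrl.grab_frame("side");f2=ctrl.grab_frame("top")
W=cloud(f).reshape(-1,3);W=W[~np.isnan(W[:,0])]
L=np.c_[(W[:,:2]-o)@ex,(W[:,:2]-o)@ey,W[:,2]]*1000
q=L[(abs(L[:,0])<35)&(abs(L[:,1])<32)&(L[:,2]>18)]
for z in range(20,110,10):
    r=q[abs(q[:,2]-z)<5]
    if len(r): print("shaker",z,len(r),r.min(0),r.max(0))
G=L[(abs(L[:,0]-52)<70)&(abs(L[:,1]+150)<70)&(L[:,2]>108)]
for z in range(110,280,8):
    r=G[abs(G[:,2]-z)<4]
    if len(r): print("g",z,len(r),r.min(0)[:2],r.max(0)[:2],np.median(r,0)[:2])
cv2.imwrite("pics/kn.png",np.hstack([cv2.resize(cv2.cvtColor(g["frame"],cv2.COLOR_RGB2BGR)[a:a+130,b:b+130],(400,400)) for g,a,b in((f,170,220),(f2,150,250))]))
```

```text
knob [ 0.6 -0.1]
14.825 [ 553.5 -147.7  198.2] [-19.3  11.9 100.4   0.   67.9  47.1]
shaker 20 9 [-19.3 -16.1  18.7] [-16.1  -2.3  24.6]
shaker 30 23 [-21.6 -22.5  25.4] [15.4  0.3 34.7]
shaker 40 60 [-22.2 -26.9  35.2] [14.5  3.6 44.8]
shaker 50 83 [-21.9 -26.5  45. ] [17.9  7.6 55. ]
shaker 60 81 [-21.3 -24.6  55. ] [15.3  0.6 65. ]
shaker 70 74 [-20.  -23.2  65.3] [13.6  3.2 74.9]
shaker 80 53 [-19.1 -21.9  75.1] [ 9.6 -0.2 84.9]
shaker 90 85 [-19.5 -22.5  85.2] [12.9  5.4 94.9]
shaker 100 112 [-17.1 -19.6  95.1] [ 10.6   7.  103.8]
g 110 157 [ -11.4 -182.3] [  60.3 -148.2] [   2.3 -169.3]
g 118 36 [  44.9 -161. ] [  62.6 -145.6] [  47.9 -157.5]
g 126 33 [  44.9 -161.1] [  60.3 -143.5] [  48.1 -156.7]
g 134 37 [  44.6 -161.2] [  59.7 -146.8] [  48.1 -157.9]
g 142 63 [  45.3 -160.6] [  63.5 -144.4] [  50.6 -155.9]
g 150 26 [  47.8 -156.9] [  61.5 -145.5] [  53.1 -151.8]
g 246 10 [  34.3 -199.5] [  61.9 -107. ] [  46.5 -110. ]
g 254 76 [  26.9 -205. ] [  59.7 -100.4] [  43.4 -111.6]
g 262 96 [  26.8 -206.3] [ 72.4 -98.9] [  51.7 -195.3]
g 270 110 [  26.8 -206. ] [ 72.9 -99.3] [  52.4 -195.5]
g 278 112 [  26.3 -207.1] [ 73.3 -98.4] [  52.2 -195.1]
```

View pics/kn.png

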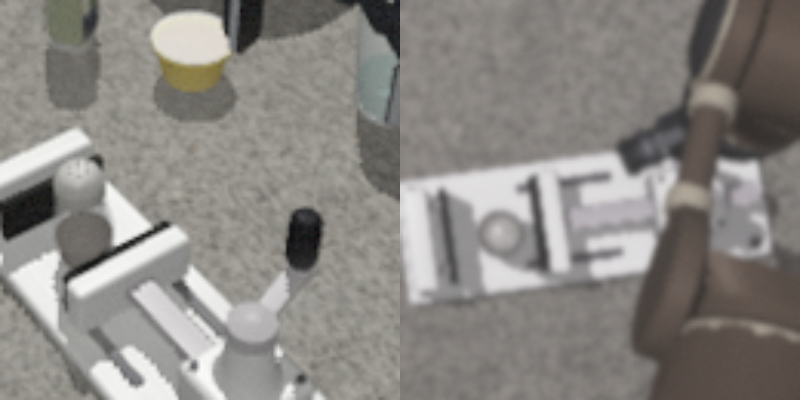

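The shaker is standing free in the pocket. With the fingers open, the tips are 48 mm above the reported TCP, so the offset is confirmed. I'll take the knob at TCP z = 0.087 and turn the crank, watching the force.

Run:
```python
from h import *
np.set_printoptions(precision=1,suppress=True,linewidth=150)
y=np.radians(7.5);ex=np.array([np.cos(y),np.sin(y)]);ey=np.array([-ex[1],ex[0]]);o=np.array([.483,-.006])
A=o-.168*ey
k=o+.053*ex-.151*ey
P=lambda a:A+.055*(np.cos(a)*ex+np.sin(a)*ey)
def st(t):
    s=ctrl.get_state();d=s["tcp_pos"][:2]-A;a=np.arctan2(d@ey,d@ex)
    print(t,round(s["t"],2),s["tcp_pos"]*1000,"ang",round(a,3),"r",np.hypot(*d)*1000,s["wrist_force"],round(s["gripper_width"]*1000,1));return s
ctrl.line_to([*k,.12],speed=.12);st("mid")
ctrl.line_to([*k,.087],speed=.06);s=st("low")
if abs(s["wrist_force"]).max()<8:
    ctrl.close_gripper(40);s=st("grip")
    f=ctrl.grab_frame("side")
    cv2.imwrite("pics/grip.png",cv2.resize(cv2.cvtColor(f["frame"],cv2.COLOR_RGB2BGR)[170:300,240:380],(560,520)))
    if 15<s["gripper_width"]*1000<24:
        for a in (.25,.1):
            ctrl.line_to([*P(a),.087],speed=.05);s=st("t")
```

```text
mid 15.74 [ 555.9 -148.9  120.7] ang 0.303 r 56.20919689411947 [-0.6 -0.   0.4] 85.3
low 16.44 [ 555.2 -148.8   86.7] ang 0.31 r 55.613966386650105 [ 0.2  1.  -0.2] 85.4
grip 17.06 [ 555.4 -148.8   87.3] ang 0.309 r 55.77859441866682 [-0.9 -1.1  1.4] 18.0
t 17.36 [ 556.6 -151.6   87.3] ang 0.255 r 55.7663108144947 [0.8 4.1 3.2] 18.2
t 17.68 [ 559.4 -160.3   87.4] ang 0.091 r 55.856149243867826 [1.5 2.4 2.7] 18.2
```

View pics/grip.png

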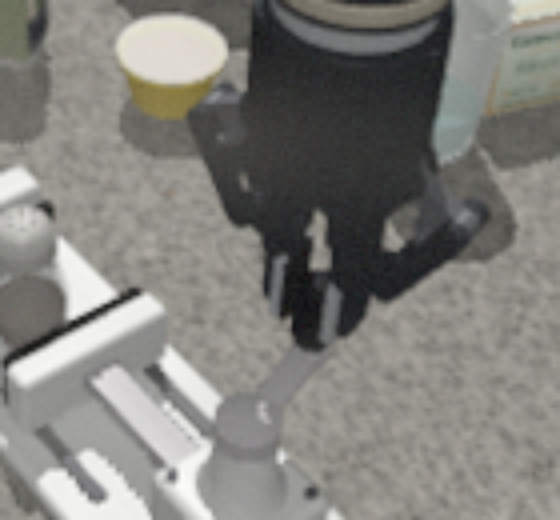

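The knob is held between the pads and the crank is turning with about 4 N. I'll carry on to q ≈ 3.6.

Run:
```python
from h import *
np.set_printoptions(precision=1,suppress=True,linewidth=150)
y=np.radians(7.5);ex=np.array([np.cos(y),np.sin(y)]);ey=np.array([-ex[1],ex[0]]);o=np.array([.483,-.006])
A=o-.168*ey
P=lambda a:A+.055*(np.cos(a)*ex+np.sin(a)*ey)
for a in np.linspace(.1,-3.12,19)[1:]:
    ctrl.line_to([*P(a),.087],speed=.05)
    s=ctrl.get_state();d=s["tcp_pos"][:2]-A
    print(round(s["t"],2),"cmd",round(a,2),"ang",round(np.arctan2(d@ey,d@ex),2),"r",round(np.hypot(*d)*1000,1),s["wrist_force"],round(s["gripper_width"]*1000,1))
    if np.abs(s["wrist_force"]).max()>30 or s["gripper_width"]<.014: print("STOP");break
f=ctrl.grab_frame("side");f2=ctrl.grab_frame("top")
W=cloud(f).reshape(-1,3);W=W[~np.isnan(W[:,0])]
L=np.c_[(W[:,:2]-o)@ex,(W[:,:2]-o)@ey,W[:,2]]*1000
m=(abs(L[:,2]-53)<2.5)&(abs(L[:,0]-35)<6)&(abs(L[:,1])<80)
print("jaw tops y",np.unique((L[m][:,1]//2*2)))
q=L[(abs(L[:,0])<30)&(L[:,1]>-15)&(L[:,1]<40)&(L[:,2]>62)&(L[:,2]<110)]
print("shaker",q.min(0),q.max(0))
cv2.imwrite("pics/end.png",np.hstack([cv2.resize(cv2.cvtColor(g["frame"],cv2.COLOR_RGB2BGR)[a:a+130,b:b+130],(400,400)) for g,a,b in((f,180,210),(f2,150,250))]))
```

```text
18.02 cmd -0.08 ang -0.09 r 55.9 [2.8 0.9 2.2] 18.4
18.38 cmd -0.26 ang -0.27 r 55.9 [4.6 0.6 1.9] 18.5
18.73 cmd -0.44 ang -0.44 r 55.9 [ 5.6 -0.2  2.2] 18.1
19.07 cmd -0.62 ang -0.62 r 55.9 [ 5.7 -1.2  2.8] 17.9
19.43 cmd -0.79 ang -0.8 r 55.9 [ 4.1 -1.8  2.1] 18.4
19.77 cmd -0.97 ang -0.98 r 55.8 [ 4.3 -1.9  3.9] 18.3
20.12 cmd -1.15 ang -1.16 r 55.7 [ 4.4 -2.4  3.9] 18.1
20.48 cmd -1.33 ang -1.34 r 55.5 [ 2.8 -3.8  5.4] 18.1
20.82 cmd -1.51 ang -1.51 r 55.4 [ 1.7 -4.1  5.4] 18.0
21.18 cmd -1.69 ang -1.7 r 55.2 [ 1.6 -3.9  6.5] 18.2
21.52 cmd -1.87 ang -1.88 r 55.1 [ 1.2 -3.6  6.9] 18.1
21.88 cmd -2.05 ang -2.06 r 54.9 [ 0.2 -2.6  7.5] 18.4
22.23 cmd -2.23 ang -2.25 r 54.8 [ 0.7 -1.   7.8] 17.7
22.57 cmd -2.4 ang -2.43 r 54.7 [ 1.4 -0.8  8. ] 18.3
22.93 cmd -2.58 ang -2.61 r 54.6 [3.  0.4 7.8] 17.7
23.27 cmd -2.76 ang -2.79 r 54.5 [ 3.7 -1.   6.6] 18.1
23.62 cmd -2.94 ang -2.96 r 54.4 [ 5.3 -0.4  4.3] 17.9
23.98 cmd -3.12 ang -3.12 r 54.3 [ 4.8 -2.1  3.4] 18.3
jaw tops y [40. 42. 44. 52. 54. 56. 58. 60. 62. 64. 66. 68. 70. 72. 74.]
shaker [-21.1   2.2  62.8] [ 10.7  31.7 102.1]
```

View pics/end.png

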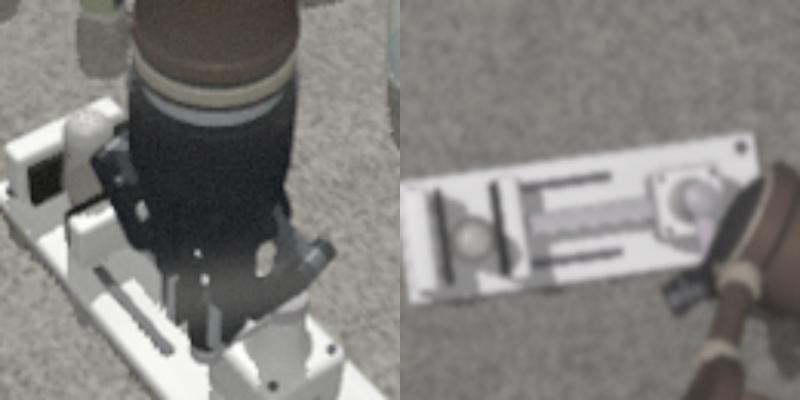

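The jaw has pushed the shaker onto the pad, and the pad face has moved from about y = 36 to 41 mm. I'll let go, rise and check.

Run:
```python
from h import *
np.set_printoptions(precision=1,suppress=True,linewidth=150)
ctrl.let_go()
p=ctrl.get_state()["tcp_pos"]
ctrl.line_to([p[0],p[1],.22],speed=.12)
ctrl.move_to([.3,-.40,.25],[180,0,23.5]); ctrl.hold(.5)
y=np.radians(7.5);ex=np.array([np.cos(y),np.sin(y)]);ey=np.array([-ex[1],ex[0]]);o=np.array([.483,-.006])
f=ctrl.grab_frame("side");f2=ctrl.grab_frame("top")
for g in(f,f2):
    W=cloud(g).reshape(-1,3);W=W[~np.isnan(W[:,0])]
    L=np.c_[(W[:,:2]-o)@ex,(W[:,:2]-o)@ey,W[:,2]]*1000
    m=(abs(L[:,2]-53)<3)&(abs(L[:,0])>28)&(abs(L[:,0])<42)&(abs(L[:,1])<80)
    print("tops y",np.unique((L[m][:,1]//2*2)))
    q=L[(abs(L[:,0])<30)&(L[:,1]>-15)&(L[:,1]<40)&(L[:,2]>62)&(L[:,2]<110)]
    print("shaker",q.min(0),q.max(0))
    q=L[(L[:,2]>140)&(L[:,2]<152)&(abs(L[:,0])<80)&(abs(L[:,1]+168)<80)]
    if len(q): print("knob",q.min(0),q.max(0),"q",.5-np.arctan2(*( (q.min(0)+q.max(0))[1::-1]/2+[168,0]))+0)
print(ctrl.get_state()["t"])
cv2.imwrite("pics/fin.png",np.hstack([cv2.resize(cv2.cvtColor(g["frame"],cv2.COLOR_RGB2BGR)[a:a+130,b:b+130],(400,400)) for g,a,b in((f,180,210),(f2,150,250))]))
```

```text
tops y []Traceback (most recent call last):
  File "<stdin>", line 15, in <module>
    return umr_minimum(a, axis, None, out, keepdims, initial, where)
ValueError: zero-size array to reduction operation minimum which has no identity
```

The arm blocks the side camera, so I'll move it to the start pose and look again.

Run:
```python
from h import *
np.set_printoptions(precision=1,suppress=True,linewidth=150)
ctrl.move_joints([-75.327,17.653,93.61,0,68.738,-3.994]); ctrl.hold(.3)
y=np.radians(7.5);ex=np.array([np.cos(y),np.sin(y)]);ey=np.array([-ex[1],ex[0]]);o=np.array([.483,-.006])
f=ctrl.grab_frame("side");f2=ctrl.grab_frame("top")
for g in(f,f2):
    W=cloud(g).reshape(-1,3);W=W[~np.isnan(W[:,0])]
    L=np.c_[(W[:,:2]-o)@ex,(W[:,:2]-o)@ey,W[:,2]]*1000
    m=(abs(L[:,2]-53)<3)&(abs(L[:,0])>28)&(abs(L[:,0])<42)&(abs(L[:,1])<80)
    print("tops y",np.unique((L[m][:,1]//2*2)))
    for n,q in(("shaker",L[(abs(L[:,0])<30)&(L[:,1]>-15)&(L[:,1]<40)&(L[:,2]>62)&(L[:,2]<110)]),("knob",L[(L[:,2]>140)&(L[:,2]<152)&(abs(L[:,0])<80)&(abs(L[:,1]+168)<80)])):
        if len(q): print(n,q.min(0),q.max(0))
print(ctrl.get_state()["t"])
cv2.imwrite("pics/fin.png",np.hstack([cv2.resize(cv2.cvtColor(g["frame"],cv2.COLOR_RGB2BGR)[a:a+130,b:b+130],(400,400)) for g,a,b in((f,180,210),(f2,150,250))]))
```

```text
tops y [-30. -28. -26. -24. -22. -20. -18. -16. -14. -12. -10.  -8.  -6.  -4.  -2.  40.  42.  44.  52.  54.  56.  58.  60.  62.  64.  66.  68.  70.  72.
  74.]
shaker [-21.1   1.2  62. ] [ 13.3  31.9 102.4]
knob [ -61.4 -178.7  140.1] [ -43.7 -162.1  149. ]
tops y [-26. -24. -22. -20. -18. -16. -14. -12. -10.  -8.  -6.  -4.  -2.  40.  42.  44.  46.  54.  56.  58.  60.  62.  64.  66.  68.  70.  72.  74.]
shaker [-23.8   1.9  62.7] [ 13.   37.4 105.3]
knob [ -62.9 -178.3  140.2] [ -44.9 -160.1  151.6]
28.925
```

View pics/fin.png

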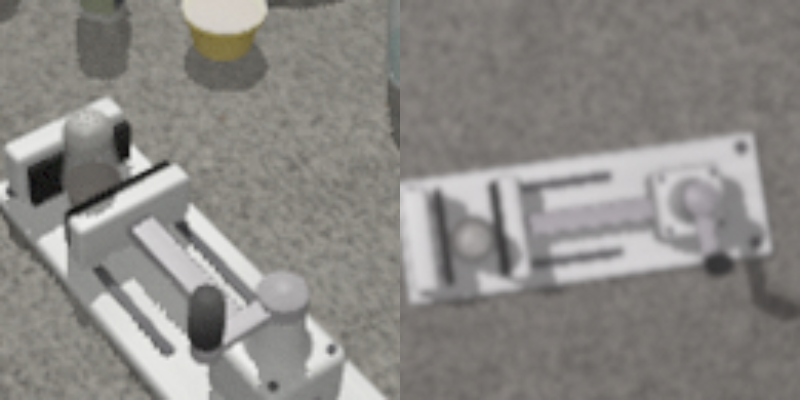

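The shaker stands upright, gripped between the jaw (face near y = −1 mm) and the pad (pushed to about +41 mm). The crank is at about 3.6 rad and the robot is clear, so I'll hand in.

```bash
python3 -c "
from station import ctrl
print(ctrl.finish_job())"
```

```text
the job is handed in; nothing more can be done
None
```

The job is handed in: the shaker stands upright in the clamp, held firmly against the sprung pad with the crank at about 3.6 rad, and the robot is clear of everything after about 29 s of the 54 s allowed; the verdict wasn't shown.

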